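# Fetch the long die from behind the shop supplies

### The job

The longer of the two die blocks at the back of the open-fronted grey bay is wanted at the press: first stand the oil bottle, the grease jar and the round tin that are in front of the dies aside on the cork mat, then set the long die flat into the pocket of the steel locating nest, and last put the bottle, the jar and the tin each back on the very spot in the bay where it stood at the start. Keep everything upright and leave the short die and the roll of tape where they are.

Things in the scene. Friction and masses are not known exactly. Their poses are not given: they have to be found in the camera images.
- long_die: The die to fetch: stepped die block, brown base 36 x 62 x 19 mm (x, y, z) with a grey steel block 22 x 40 mm on top, 34 mm high in all, 0.28 kg. Stands at the back of the bay, left or right. Origin: centre of its underside; y is its long axis, z up.
- short_die: A shorter die block of the same kind, base 34 x 48 x 14 mm with a steel block 20 x 30 mm on top, 26 mm high in all; stands beside the long die at the back of the bay and is to be left alone. Origin: centre of its underside; y is its long axis.
- bottle: Oil bottle, cream-coloured round body 38 mm in diameter and 92 mm high, red cap 35 mm in diameter, 105 mm high in all, 0.12 kg. Stands in the front row of the bay. Origin: centre of its underside; z up.
- jar: Grease jar, white round body 56 mm in diameter and 48 mm high, blue screw lid 52 mm in diameter, 55 mm high in all, 0.14 kg. Stands in the front row of the bay. Origin: centre of its underside; z up.
- tin: Low round tin, pale off-white lid and body, 62 mm in diameter and 35 mm high, lid 57 mm in diameter, 40 mm high in all, 0.16 kg. Stands in the front row of the bay. Origin: centre of its underside; z up.
- tape: Roll of black insulating tape lying on the far half of the cork mat, 52 mm in diameter, 18 mm high; to be left there. Origin: centre of its underside.
- bay: Fixed open-fronted bay of grey-painted sheet metal, 210 mm deep (x), 270 mm wide (y): floor 4 mm thick, walls 48 mm high, 3 mm thick (6 mm at the rim), at the back (+x) and both sides; open in front (-x, to the robot). Two dies stand 58 mm behind its centre, about 50 mm to either side; bottle, jar and tin stand in a row about 50 mm before the centre, 82 mm apart. Origin: centre of its underside.
- mat: Fixed cork mat, 230 mm (x) by 240 mm (y), 3 mm thick: the place to set things aside. The roll of tape lies on its far (+x) half, 75 mm from the centre; the near half is free. Origin: centre of its underside.
- nest: Fixed dark steel locating nest at the bench's front edge: plate 84 x 112 x 6 mm (x, y, z) with rails 8 mm high on it round a pocket of 52 x 82 mm (long side along y). The two long sides are open over the middle 46 mm to let the fingers in. A tall press stands close behind it (x over 0.50 where y is over 0.2): come and go along the front edge of the bench. Origin: centre of its underside.
- nest_seat (a point): Centre of the pocket's floor, 6 mm above the underside of the nest; the die's underside rests here. Axes as the nest's.
Mind the look-alikes: they are no part of the job. Of the things like the jar, leave any that is turquoise; of the rest the larger one is meant.

How it is judged:
On the way, in this order (a step that is already met when the one before it is completed fails the run):
1. bottle, jar and tin stand released on the mat while the long die is still in its place (x of bottle in the frame of mat between -0.11 and 0.11 m and y of bottle in the frame of mat between -0.115 and 0.115 m and z of each of bottle, jar, tin in the frame of mat below 0.009 m and angle between each of bottle, jar, tin's own z axis and vertical below 0.15 rad and linear speed of each of bottle, jar, tin below 0.03 m/s and contact force between the fingers and bottle below 0.1 N and x of jar in the frame of mat between -0.11 and 0.11 m and y of jar in the frame of mat between -0.115 and 0.115 m and contact force between the fingers and jar below 0.1 N and x of tin in the frame of mat between -0.11 and 0.11 m and y of tin in the frame of mat between -0.115 and 0.115 m and contact force between the fingers and tin below 0.1 N and distance of long_die from where it was at the start of the episode below 0.015 m), for 0.2 s.
2. the long die lies flat and released in the nest's pocket, the bottle, jar and tin still on the mat (horizontal distance between long_die and nest_seat below 0.015 m and z of long_die in the frame of nest between 0.003 and 0.0095 m and angle between the y axis of long_die and the y axis of nest, either way round below 0.3 rad and angle between long_die's own z axis and vertical below 0.1 rad and linear speed of each of long_die, bottle, jar, tin below 0.03 m/s and contact force between the fingers and long_die below 0.1 N and x of bottle in the frame of mat between -0.11 and 0.11 m and y of bottle in the frame of mat between -0.115 and 0.115 m and z of each of bottle, jar, tin in the frame of mat below 0.009 m and angle between each of bottle, jar, tin's own z axis and vertical below 0.15 rad and contact force between the fingers and bottle below 0.1 N and x of jar in the frame of mat between -0.11 and 0.11 m and y of jar in the frame of mat between -0.115 and 0.115 m and contact force between the fingers and jar below 0.1 N and x of tin in the frame of mat between -0.11 and 0.11 m and y of tin in the frame of mat between -0.115 and 0.115 m and contact force between the fingers and tin below 0.1 N), for 0.2 s.
3. bottle, jar and tin stand released where they stood at the start (distance of each of bottle, jar, tin from where it was at the start of the episode below 0.015 m and angle between each of bottle, jar, tin's own z axis and vertical below 0.15 rad and linear speed of each of bottle, jar, tin below 0.03 m/s and contact force between the fingers and bottle below 0.1 N and contact force between the fingers and jar below 0.1 N and contact force between the fingers and tin below 0.1 N), for 0.2 s.
At the end, for the whole second after the job is handed in: The long die rests flat in the nest's pocket (within 15 mm of its centre, long axes within 0.3 rad either way round); bottle, jar and tin stand upright within 15 mm of where each stood at the start; short die and tape within 15 mm of their starts; all released and at rest (all of step 3 and horizontal distance between long_die and nest_seat below 0.015 m and z of long_die in the frame of nest between 0.003 and 0.0095 m and angle between the y axis of long_die and the y axis of nest, either way round below 0.3 rad and angle between long_die's own z axis and vertical below 0.1 rad and linear speed of long_die below 0.03 m/s and contact force between the fingers and long_die below 0.1 N and distance of each of short_die, tape from where it was at the start of the episode below 0.015 m); the robot touches nothing.
It fails at once if the short die or the roll of tape is pushed more than 15 mm or lifted (distance of any of short_die, tape from where it was at the start of the episode above 0.015 m).
It fails at once if the bottle, jar, tin or a die is tipped over (angle between any of bottle, jar, tin, long_die, short_die's own z axis and vertical above 0.6 rad).
It also fails if it takes over 128 s, if anything falls off the work surface, if the arm or the gripper's body presses on something with over 40 N, if the wrist force passes 120 N, or if a joint passes its speed limit or range.

### The arm

A 7-joint arm with a two-finger parallel gripper is mounted at the origin on a cart in front of the work surface, level with it; the furniture and walls round the work are solid. World frame = base frame: x ahead of the robot, y to its left, z up, the work surface at z = 0. Lengths are in m, angles in rad, forces in N, time in s.
With the tool pointing down it reaches from about 0.425 to 0.875 m from the base axis. Payload 4.7 kg.
Tool frame: the origin (TCP) lies midway between the tips of the shut fingers; the grasp point (between the pads) lies 19 mm behind it; z points along the fingers, y is the direction in which the jaws open and shut (so a half turn about z gives the same grasp; the last joint's range is limited). The gripper opens to 87 mm and grips with 3 to 60 N. Pads are 19 mm wide; open, the fingers measure 117 mm over their backs; the gripper's body (75 mm by 190 mm) begins 51 mm behind the grasp point.
Start: joints at [1.206, 0.321, -0.07, 1.45, 0.023, 1.371, -0.057], TCP at [0.24, -0.604, 0.223] pointing down, gripper open.
Joint ranges: [-2.86, 2.86], [-0.3, 2.09], [-1.38, 1.24], [0.06, 2.45], [-1.56, 4.7], [0.09, 2.05], [-2.69, 2.69]. Speed limits (rad/s): [2.57, 2.57, 3.14, 3.14, 3.14, 3.14, 3.14].

### API

Orientations are given as a rotation vector (axis times angle).
In Python, from bench import get_state, eyes, job gives the robot as it stands. The module is installed in compiled form; this text tells all that it offers.
- The arm moves only by the shell command python3 -m jog 'ROWS' [FORCE]. ROWS is JSON, a list that holds one entry, the list of rows, each a list of 5 numbers: the opening, from 0 (shut) to 1 (fully open), then the shift along the tool's x, y, z in units of 40 mm (1.0 is 40 mm), then the turn about the tool's z in units of 5 degrees (1.0 is 5 degrees). In form: [[[jaw, dx, dy, dz, turn], ...]]. A call has 1 to 10 rows; each row shifts and turns the commanded pose from where the row before left it, along the tool's axes as they then stand; what a row does not reach is not made up. A row lasts 1/8 s, in which the tool goes at most 62.5 mm and 10.7 degrees, less where a joint would pass 70% of its speed; a pose out of reach is approached as far as the arm can. A call is refused whole if a number of a shift passes 1 or a number of a turn 1, either way. A call with a gripper value outside its range is refused whole. The fingers move at their own pace and stop on an object; FORCE is the grip in N (left out, the last holds). Time passes only in rows, so rows that do not move let the fingers close. It gives the time, the measured TCP pose, the force and the opening at its end, in the units of the state.
- get_state(): the state, without advancing time (a new reading comes with each control period).
- eyes.get_image(name): name is "scene" or "top" or "wrist"; returns (picture, depth): 420x560x3 uint8, red, green, blue; 420x560 float32, m along the optical axis (not along the pixel's ray), 0 where there is no reading.
- eyes.camera_params(name): a dict with "camera_matrix" (3x3 intrinsics, pixels), "k1" (the pictures are not rectified: a ray, as slopes to the right and down, at radius r is drawn at 1 + k1 r^2 times it, then the intrinsics apply), "pose" (4x4, takes a point from camera to world coordinates); the wrist camera has in their place "mount" (4x4, takes a point from camera to tool coordinates, whose origin is the TCP and whose axes are the flange's). Camera axes: x right, y down, z forward; pixel columns grow to the right and rows downward; lengths in m; the calibration is good to about 2 mm. A picture is of the moment at which its call begins: read the wrist's pose just before it. camera_params takes no time and is no camera call.
- job.close_job(): hands the job in, once; it reports no verdict.
The state is a dict: "time": time; "joint_positions": joint angles; "qd": joint speeds; "joint_torque": joint torques, N m; "position": TCP position; "tool_rot": TCP orientation; "ft_force": force on the tool from outside, world axes, zero at the start; "torque": the same for the moment, N m; "grip_width": opening from 0.0 (shut) to 1.0 (fully open).
Only numpy, scipy, OpenCV 4.12 (cv2) and the standard library are available. Lean on these libraries where they do the work, as an engineer would, in place of code of your own. Each camera call takes 0.05 s, during which the arm holds its last target. There are 200 camera calls.

## Working session

There is one attempt and no reset: what is moved stays moved. The work goes in short steps, Python scripts to look and compute and a shell command to move; the robot and the scene stay as the last step left them, time stands still between calls to the robot, and variables do not carry over. Pictures are saved under pics/ and viewed, about 12 in all and at most 16, crops included, and the job is handed in when it is done.

```bash
mkdir -p pics; cat > h.py <<'E'
import numpy as np, cv2
from scipy.spatial.transform import Rotation as R
from bench import get_state, eyes, job
def cam(name):
    p=eyes.camera_params(name); s=get_state()
    if 'pose' in p: T=np.array(p['pose'])
    else:
        B=np.eye(4);B[:3,:3]=R.from_rotvec(s['tool_rot']).as_matrix();B[:3,3]=s['position'];T=B@np.array(p['mount'])
    return np.array(p['camera_matrix']),p['k1'],T
def grab(name,fn=None):
    c=cam(name); im,d=eyes.get_image(name)
    if fn: cv2.imwrite('pics/'+fn,im[:,:,::-1])
    return im,d,c
def rays(uv,c):
    K,k1,T=c; uv=np.atleast_2d(np.float64(uv))
    xd=np.c_[(uv[:,0]-K[0,2])/K[0,0],(uv[:,1]-K[1,2])/K[1,1]]; x=xd.copy()
    for _ in range(15): x=xd/(1+k1*(x**2).sum(1,keepdims=True))
    return np.c_[x,np.ones(len(x))]
def onplane(uv,c,z):
    d=rays(uv,c)@c[2][:3,:3].T; o=c[2][:3,3]
    return o+d*((z-o[2])/d[:,2])[:,None]
def cloud(d,c):
    v,u=np.mgrid[:d.shape[0],:d.shape[1]]
    P=rays(np.c_[u.ravel(),v.ravel()],c)*d.reshape(-1,1)
    P=P@c[2][:3,:3].T+c[2][:3,3]; P[d.ravel()==0]=np.nan
    return P.reshape(*d.shape,3)
E
python3 - <<'E'
from h import *
for n in('scene','top'):
    im,d,c=grab(n,n+'0.png'); print(n,c[2].round(3).tolist(),c[0][0,0],c[1]); np.savez(n+'0.npz',im=im,d=d,T=c[2],K=c[0],k1=c[1])
s=get_state();print(s)
print(eyes.camera_params('wrist'))
E
```

```text
scene [[-0.5, -0.557, 0.663, -0.364], [-0.866, 0.322, -0.383, 0.562], [-0.001, -0.765, -0.644, 0.885], [0.0, 0.0, 0.0, 1.0]] 427.42167054741793 -0.13683351091814122
top [[0.02, -0.998, 0.054, 0.421], [-1.0, -0.02, -0.016, 0.051], [0.017, -0.054, -0.998, 1.292], [0.0, 0.0, 0.0, 1.0]] 424.51876247637404 -0.05062890291102306
{'time': 0.1, 'joint_positions': array([ 1.20605448,  0.32172091, -0.07007991,  1.45155733,  0.02262054,
        1.37078023, -0.05685851]), 'qd': array([ 0.00106179, -0.00107097,  0.00016642, -0.00253221, -0.00059824,
        0.00073696, -0.00098261]), 'joint_torque': array([ 4.34999274e-04, -4.92569304e+01, -4.05523963e-01, -3.13403070e+01,
       -6.41196314e-02,  3.94291466e-02,  1.08230111e-04]), 'position': array([ 0.24016337, -0.6034774 ,  0.22158683]), 'tool_rot': array([-3.08378507e+00, -5.91331713e-01,  6.71715816e-04]), 'ft_force': array([-0.23304235, -0.77221149,  0.68396281]), 'torque': array([ 0.04522727, -0.02148503, -0.01392738]), 'grip_width': 1.0016754844500781}
{'camera_matrix': array([[327.66077551,   0.        , 279.24870084],
       [  0.        , 327.66077551, 213.93264779],
       [  0.        ,   0.        ,   1.        ]]), 'k1': 0.022629102364907228, 'mount': array([[-1.09710669e-03, -9.60357240e-01, -2.78770099e-01,
         7.64991745e-02],
       [ 9.99999355e-01, -1.13528878e-03, -2.44760383e-05,
        -5.86666709e-04],
       [-2.92978824e-04, -2.78769946e-01,  9.60357866e-01,
        -1.62417307e-01],
       [ 0.00000000e+00,  0.00000000e+00,  0.00000000e+00,
         1.00000000e+00]])}
```

View pics/top0.png

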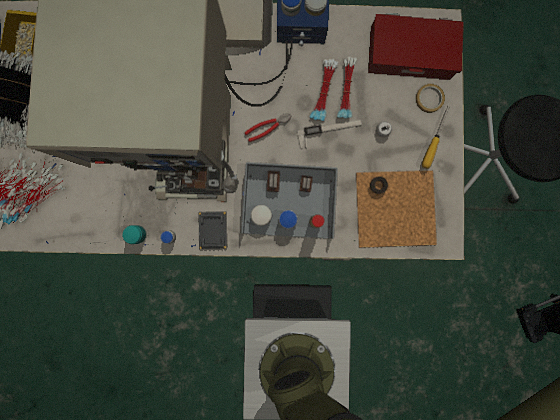

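View pics/scene0.png

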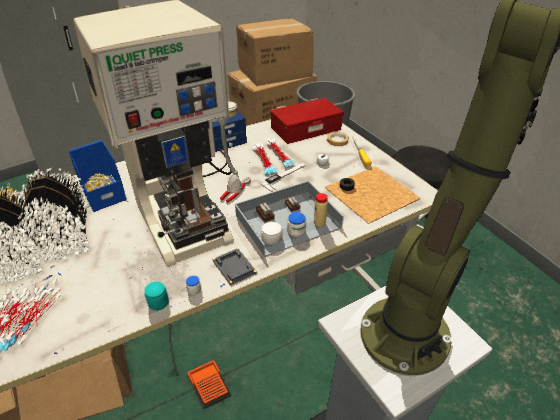

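The top view shows the tin at (261,215), the jar at (288,219), the bottle at (317,221), the dies at (273,181) and (306,183), the nest at (212,230), the mat at (397,209) and the tape at (379,185). The look-alikes are at (134,234) and (168,237). Next I'll turn these into positions.

```bash
python3 - <<'E'
from h import *
f=np.load('top0.npz'); c=(f['K'],float(f['k1']),f['T']); d=f['d'];im=f['im']
P=cloud(d,c); hsv=cv2.cvtColor(im,cv2.COLOR_RGB2HSV)
H,S,V=[hsv[...,i].astype(int) for i in range(3)]
def blob(m,box,z,name):
    u0,v0,u1,v1=box; q=np.zeros(m.shape,np.uint8); q[v0:v1,u0:u1]=m[v0:v1,u0:u1]
    n,l,st,ce=cv2.connectedComponentsWithStats(q)
    i=1+np.argmax(st[1:,4]); vv,uu=np.where(l==i)
    r=cv2.minAreaRect(np.c_[uu,vv].astype(np.float32))
    corners=onplane(cv2.boxPoints(r),c,z)[:,:2]; e=np.linalg.norm(corners-np.roll(corners,1,0),axis=1)
    pts=P[l==i]; print(name,'n',st[i,4],'px',ce[i].round(1),'rect centre',onplane([r[0]],c,z)[0].round(4),'sides',e.round(3)[:2],'depthz',np.nanmedian(pts[:,2]).round(4))
    print('   dirs',np.degrees(np.arctan2(*(corners[1]-corners[0])[::-1])).round(1))
blob((V>150)&(S<70),(246,200,275,228),.044,'tin')
blob((H>100)&(H<130)&(S>100),(275,205,300,232),.059,'jar lid')
blob(((H<8)|(H>172))&(S>120),(305,208,328,232),.109,'cap')
blob((H>8)&(H<25)&(S>90),(350,160,445,255),.003,'mat')
blob((V<70),(195,205,231,255),.010,'nest')
blob((V<70),(368,174,390,196),.018,'tape')
print('bench z',np.nanmedian(P[240:250,340:352,2]),'bay floor',np.nanmedian(P[195:203,280:300,2]))
big=lambda b:cv2.resize(im[b[1]:b[3],b[0]:b[2],::-1],None,fx=5,fy=5,interpolation=cv2.INTER_CUBIC)
cv2.imwrite('pics/bay.png',big((192,155,345,255)))
print(P[[180,181],[273,306]])
E
```

```text
tin n 251 px [261.  213.8] rect centre [0.4647 0.1139 0.044 ] sides [0.05  0.053] depthz 0.0444
   dirs -88.8
jar lid n 233 px [287.8 218.9] rect centre [0.4527 0.0344 0.059 ] sides [0.046 0.047] depthz 0.0591
   dirs -88.8
cap n 120 px [317.5 220.5] rect centre [ 0.4489 -0.0473  0.109 ] sides [0.031 0.031] depthz 0.1089
   dirs -88.9
mat n 5556 px [396.4 209.5] rect centre [ 0.4931 -0.2964  0.003 ] sides [0.23  0.243] depthz 0.0031
   dirs -86.8
nest n 915 px [212.1 230.2] rect centre [0.4159 0.2621 0.01  ] sides [0.11  0.082] depthz 0.0067
   dirs -86.6
tape n 200 px [378.4 185.2] rect centre [ 0.5621 -0.2382  0.018 ] sides [0.052 0.054] depthz 0.0196
   dirs -21.3
bench z -7.535457832885673e-05 bay floor 0.0040575273879366325
[[ 0.56825496  0.08099366  0.03647238]
 [ 0.56748926 -0.01724774  0.03556618]]
```

View pics/bay.png

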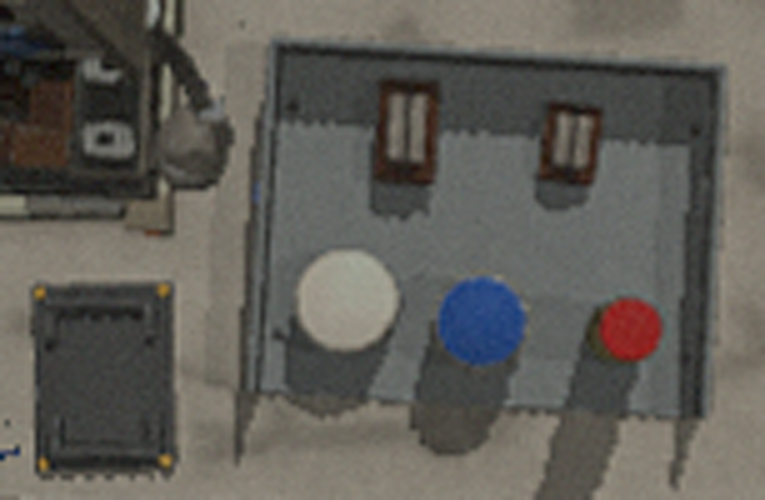

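The long die is the left one, at about (0.567, 0.081), with its long axis along world x. The nest's long axis also runs along world x. I'll swing the arm over to the bay.

```bash
cat > st.py <<'E'
import sys
from h import *
# usage: st.py x y z yawdeg(of tool x axis) -> deltas in tool units
s=get_state(); M=R.from_rotvec(s['tool_rot']).as_matrix(); p=np.array(s['position'])
yaw=np.degrees(np.arctan2(M[1,0],M[0,0]))
print('t',round(s['time'],2),'p',p.round(4),'yaw',yaw.round(2),'zaxis',M[:,2].round(3),'grip',round(s['grip_width'],3),'F',np.round(s['ft_force'],1),'j1',np.round(s['joint_positions'][[0,1,3,5,6]],2))
if len(sys.argv)>3:
    t=np.array([float(a) for a in sys.argv[1:4]]); print('units xyz',(M.T@(t-p)/.04).round(2), 'turn', round(-(float(sys.argv[4])-yaw)/5,2) if len(sys.argv)>4 else '')
E
python3 -m jog '[[[1,0.98,-0.1,0,-0.7],[1,0.98,-0.2,0,-0.7],[1,0.97,-0.2,0,-0.7],[1,0.95,-0.2,0,-0.7],[1,0.93,-0.2,0,-0.7],[1,0.91,-0.2,0,-0.7],[1,0.9,-0.2,0,-0.7],[1,0.88,-0.2,0,-0.7],[1,0.86,-0.2,0,-0.7],[1,0.85,-0.2,0,-0.7]]]'
python3 st.py 0.46 0.03 0.25 90
```

```text
time: 1.35
position: [0.4847, -0.325, 0.2226]
tool_rot: [2.762, 1.497, -0.0]
ft_force: [0.3, 0.2, 0.6]
grip_width: 1.001
t 1.35 p [ 0.4847 -0.325   0.2226] yaw 56.93 zaxis [-0. -0. -1.] grip 1.001 F [0.3 0.2 0.6] j1 [ 0.85  0.2   1.61  1.34 -0.09]
units xyz [ 7.1  -5.36 -0.69] turn -6.61
```

```bash
python3 -m jog '[[[1,0.83,-0.5,-0.1,-0.67],[1,0.86,-0.45,-0.1,-0.67],[1,0.88,-0.4,-0.1,-0.67],[1,0.9,-0.35,-0.1,-0.67],[1,0.92,-0.3,-0.1,-0.67],[1,0.94,-0.25,-0.1,-0.67],[1,0.95,-0.2,-0.1,-0.67],[1,0.96,-0.12,0,-0.67],[1,0.96,-0.06,0,-0.67],[1,0.9,0,0,-0.58]]]'
python3 -m jog '[[[1,0,0,0,0],[1,0,0,0,0]]]' >/dev/null
python3 st.py 0.49 0.06 0.25 90
python3 - <<'E'
from h import *
im,d,c=grab('wrist','w1.png'); np.savez('w1.npz',im=im,d=d,T=c[2],K=c[0],k1=c[1])
E
```

```text
time: 2.6
position: [0.4985, 0.0599, 0.2508]
tool_rot: [2.221, 2.221, 0.0]
ft_force: [-0.5, 0.5, 0.1]
grip_width: 1.0
t 2.85 p [0.4987 0.0571 0.2505] yaw 89.78 zaxis [-0.    -0.001 -1.   ] grip 1.002 F [ 0.1 -1.1  0.1] j1 [ 0.52  0.02  1.75  1.38 -0.18]
units xyz [ 0.07 -0.22  0.01] turn -0.04
```

View pics/w1.png

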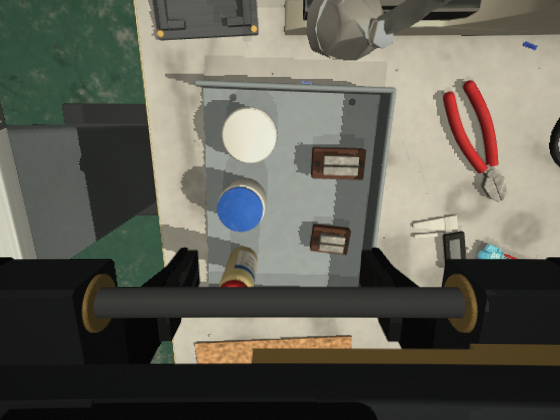

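The wrist view shows the tin at (249,135), the jar at (241,207), the bottle at (238,270), the long die at (338,163) and the short die at (330,239). I'll measure these and compare them with the top view.

```bash
python3 - <<'E'
from h import *
f=np.load('w1.npz'); c=(f['K'],float(f['k1']),f['T']); d=f['d'];im=f['im']
P=cloud(d,c); hsv=cv2.cvtColor(im,cv2.COLOR_RGB2HSV)
H,S,V=[hsv[...,i].astype(int) for i in range(3)]
def blob(m,box,z,name):
    u0,v0,u1,v1=box; q=np.zeros(m.shape,np.uint8); q[v0:v1,u0:u1]=m[v0:v1,u0:u1]
    q=cv2.morphologyEx(q,cv2.MORPH_CLOSE,np.ones((5,5)))
    n,l,st,ce=cv2.connectedComponentsWithStats(q)
    i=1+np.argmax(st[1:,4]); vv,uu=np.where(l==i)
    W=onplane(np.c_[uu,vv],c,z)[:,:2].astype(np.float32); r=cv2.minAreaRect(W)
    print(name,st[i],'rect',np.round(r[0],4),np.round(r[1],4),round(r[2],1),'z',np.nanmedian(P[l==i][:,2]).round(4))
blob((V>170)&(S<60),(215,100,285,168),.044,'tin')
blob((H>100)&(H<130)&(S>110),(205,175,275,235),.059,'jar')
blob((H<15)&(S>90)&(V<170)|((P[...,2]>.034)&(P[...,2]<.045)),(300,140,372,190),.023,'longdie@.023')
blob((P[...,2]>.034)&(P[...,2]<.045),(300,140,372,190),.038,'long steel')
blob((H<15)&(S>90)&(V<170)|((P[...,2]>.026)&(P[...,2]<.045)),(300,215,358,262),.018,'short')
m=(P[...,2]>.095)&(P[...,2]<.115);v,u=np.where(m[200:285,200:270]);
m=(P[...,2]>.03)&(P[...,2]<.09);m[:240]=0;m[285:]=0;m[:,:205]=0;m[:,270:]=0;Q=P[m]
print('bottle pts',len(Q),np.nanmin(Q,0),np.nanmax(Q,0))
# wall rim
m=(P[...,2]>.043)&(P[...,2]<.052); Q=P[m]; print('rim x max',np.nanpercentile(Q[:,0],99),'y max',np.nanpercentile(Q[:,1],99))
print(P[135,249],P[207,241],P[163,338])
E
```

```text
tin [ 223  108   54   55 2346] rect [0.4659 0.1162] [0.0574 0.0583] 89.8 z 0.0441
jar [ 217  187   46   45 1572] rect [0.4537 0.0366] [0.0501 0.0501] 43.4 z 0.0591
longdie@.023 [ 311  148   55   31 1577] rect [0.5677 0.0828] [0.0356 0.0622] 88.1 z 0.0242
long steel [323 155  36  20 672] rect [0.5684 0.0833] [0.0216 0.04  ] 89.7 z 0.0381
short [310 225  40  29 942] rect [ 0.5626 -0.0147] [0.0357 0.0479] 83.6 z 0.0199
bottle pts 736 [ 0.43189433 -0.04941231  0.03000062] [ 0.4688268  -0.02637939  0.08998506]
rim x max 0.7904878713533148 y max 0.2276821854873281
[0.46555338 0.11692851 0.04417498] [0.45558573 0.03961792 0.05959995] [0.56556729 0.0849862  0.03682876]
```

```bash
python3 -m jog '[[[1,-0.7,-0.3,0.3,0],[1,-0.7,-0.3,0.4,0],[1,-0.7,-0.3,0.5,0],[1,-0.48,-0.31,0.5,-0.05],[1,0,0,0,0],[1,0,0,0,0],[1,0,0,0,0]]]'
python3 st.py 0.4503 -0.046 0.052 90
```

```text
time: 3.78
position: [0.4511, -0.045, 0.1836]
tool_rot: [2.219, 2.222, 0.002]
ft_force: [-0.4, 0.1, 0.9]
grip_width: 1.002
t 3.77 p [ 0.4511 -0.045   0.1836] yaw 90.08 zaxis [ 0.002 -0.    -1.   ] grip 1.002 F [-0.4  0.1  0.9] j1 [ 0.64 -0.06  1.95  1.24  0.08]
units xyz [-0.03 -0.03  3.29] turn 0.02
```

```bash
python3 -m jog '[[[1,-0.03,-0.03,0.8,0],[1,0,0,0.8,0],[1,0,0,0.8,0],[1,0,0,0.6,0],[1,0,0,0.29,0],[1,0,0,0,0],[1,0,0,0,0],[1,0,0,0,0]]]'; python3 st.py .4503 -0.046 .052 90
python3 -m jog '[[[0.2,0,0,0,0],[0.2,0,0,0,0],[0.2,0,0,0,0],[0.2,0,0,0,0],[0.2,0,0,0,0],[0.2,0,0,0,0],[0.2,0,0,0,0],[0.2,0,0,0,0]]]' 15; python3 st.py
```

```text
time: 4.78
position: [0.4496, -0.0472, 0.0519]
tool_rot: [2.22, 2.22, 0.001]
ft_force: [-0.3, -0.4, 0.5]
grip_width: 0.999
t 4.78 p [ 0.4496 -0.0472  0.0519] yaw 90.0 zaxis [ 0.002 -0.001 -1.   ] grip 0.999 F [-0.3 -0.4  0.5] j1 [ 0.62  0.1   2.1   0.96 -0.01]
units xyz [ 0.03  0.02 -0.  ] turn 0.0
time: 5.78
position: [0.4488, -0.047, 0.0509]
tool_rot: [2.221, 2.221, 0.0]
ft_force: [0.8, -0.5, -0.3]
grip_width: 0.43
t 5.78 p [ 0.4488 -0.047   0.0509] yaw 90.01 zaxis [ 0. -0. -1.] grip 0.43 F [ 0.8 -0.5 -0.3] j1 [ 0.62  0.1   2.1   0.96 -0.01]
```

```bash
python3 -m jog '[[[0.2,0,0,-0.4,0],[0.2,0,0,-0.7,0],[0.2,0,0,-0.7,0],[0.2,-0.4,0,0,0],[0.2,-0.8,0,0,0],[0.2,-0.9,0,0,0],[0.2,-0.9,0,0,0],[0.2,-0.9,0,0,0],[0.2,-0.9,0,0,0],[0.2,-0.9,0,0,0]]]' 15
python3 -m jog '[[[0.2,-0.9,0,0,0],[0.2,-0.8,0,0,0],[0.2,-0.5,0,0,0],[0.2,-0.3,-0.2,0,0],[0.2,0,0,0,0],[0.2,0,0,0,0]]]' ; python3 st.py .44 -0.375 .051 90
```

```text
time: 7.02
position: [0.4474, -0.277, 0.122]
tool_rot: [-2.221, -2.22, 0.001]
ft_force: [-0.2, 0.4, -0.5]
grip_width: 0.433
time: 7.78
position: [0.441, -0.3737, 0.123]
tool_rot: [-2.22, -2.223, -0.001]
ft_force: [-0.1, 0.2, -0.6]
grip_width: 0.437
t 7.78 p [ 0.441  -0.3737  0.123 ] yaw 90.08 zaxis [ 0.     0.001 -1.   ] grip 0.437 F [-0.1  0.2 -0.6] j1 [0.93 0.26 1.75 1.15 0.59]
units xyz [-0.03 -0.03  1.8 ] turn 0.02
```

```bash
python3 -m jog '[[[0.2,0,0,0.5,0],[0.2,0,0,0.6,0],[0.2,0,0,0.5,0],[0.2,0,0,0.15,0],[0.2,0,0,0.03,0],[0.2,0,0,0,0],[0.2,0,0,0,0]]]' ; python3 st.py
python3 -m jog '[[[1,0,0,0,0],[1,0,0,0,0],[1,0,0,0,0],[1,0,0,0,0],[1,0,0,0,0],[1,0,0,-0.4,0],[1,0,0,-0.9,0],[1,0,0,-0.9,0],[1,0,0,-0.4,0]]]' ; python3 st.py .4537 .0355 .034 90
```

```text
time: 8.65
position: [0.4412, -0.3754, 0.0526]
tool_rot: [2.22, 2.22, -0.0]
ft_force: [0.4, -0.3, -2.0]
grip_width: 0.435
t 8.65 p [ 0.4412 -0.3754  0.0526] yaw 90.01 zaxis [ 0.001 -0.001 -1.   ] grip 0.435 F [ 0.4 -0.3 -2. ] j1 [0.92 0.33 1.81 1.02 0.57]
time: 9.78
position: [0.442, -0.3759, 0.1592]
tool_rot: [2.218, 2.218, 0.0]
ft_force: [1.0, -0.6, 0.7]
grip_width: 1.003
t 9.78 p [ 0.442  -0.3759  0.1592] yaw 90.01 zaxis [ 0.004 -0.003 -1.   ] grip 1.003 F [ 1.  -0.6  0.7] j1 [0.94 0.23 1.71 1.21 0.6 ]
units xyz [10.3   0.28  3.1 ] turn 0.0
```

```bash
python3 -m jog '[[[1,0.6,0,0,0],[1,1,0,0,0],[1,1,0,0,0],[1,1,0,0,0],[1,1,0,0,0],[1,1,0,0,0],[1,1,0,0,0],[1,1,0.1,0,0],[1,1,0.1,0,0],[1,0.9,0.08,0,0]]]' >/dev/null
python3 -m jog '[[[1,0.5,0,0.3,0],[1,0.3,0,0.8,0],[1,0,0,0.5,0],[1,0,0,0,0],[1,0,0,0,0]]]' ; python3 st.py .4532 .0355 .016 90
```

```text
time: 11.65
position: [0.4513, 0.0374, 0.0917]
tool_rot: [-2.221, -2.222, 0.001]
ft_force: [0.4, 0.6, 0.1]
grip_width: 0.995
t 11.65 p [0.4513 0.0374 0.0917] yaw 90.03 zaxis [-0.001 -0.    -1.   ] grip 0.995 F [0.4 0.6 0.1] j1 [ 0.56  0.05  2.06  1.05 -0.17]
units xyz [-0.05  0.05  1.89] turn 0.01
```

```bash
python3 -m jog '[[[1,-0.05,0.05,0.5,0],[1,0,0,0.6,0],[1,0,0,0.5,0],[1,0,0,0.29,0],[1,0,0,0,0],[1,0,0,0,0],[1,0,0,0,0]]]' ; python3 st.py
python3 -m jog '[[[0.4,0,0,0,0],[0.4,0,0,0,0],[0.4,0,0,0,0],[0.4,0,0,0,0],[0.4,0,0,0,0],[0.4,0,0,0,0]]]' 15; python3 st.py;python3 st.py .44 -.295 .016 90
```

```text
time: 12.52
position: [0.4546, 0.0349, 0.0169]
tool_rot: [2.22, 2.22, 0.001]
ft_force: [-0.3, -0.1, -0.1]
grip_width: 1.003
t 12.53 p [0.4546 0.0349 0.0169] yaw 90.0 zaxis [ 0.002 -0.    -1.   ] grip 1.003 F [-0.3 -0.1 -0.1] j1 [ 0.53  0.18  2.11  0.89 -0.26]
time: 13.28
position: [0.4539, 0.0349, 0.0161]
tool_rot: [2.221, 2.221, -0.0]
ft_force: [-0.6, -1.0, 0.5]
grip_width: 0.638
t 13.28 p [0.4539 0.0349 0.0161] yaw 90.0 zaxis [-0. -0. -1.] grip 0.638 F [-0.6 -1.   0.5] j1 [ 0.53  0.19  2.11  0.89 -0.26]
t 13.28 p [0.4539 0.0349 0.0161] yaw 90.0 zaxis [-0. -0. -1.] grip 0.638 F [-0.6 -1.   0.5] j1 [ 0.53  0.19  2.11  0.89 -0.26]
units xyz [-8.25 -0.35  0.  ] turn 0.0
```

```bash
python3 -m jog '[[[0.4,0,0,-0.5,0],[0.4,0,0,-0.8,0],[0.4,-0.2,0,-0.6,0],[0.4,-0.7,0,0,0],[0.4,-0.9,0,0,0],[0.4,-0.9,0,0,0],[0.4,-0.9,0,0,0],[0.4,-0.9,0,0,0],[0.4,-0.9,0,0,0],[0.4,-0.9,0,0,0]]]' >/dev/null
python3 -m jog '[[[0.4,-0.9,-0.1,0,0],[0.4,-0.6,-0.1,0,0],[0.4,-0.3,-0.1,0,0],[0.4,0,0,0.6,0],[0.4,0,0,0.6,0],[0.4,0,0,0.2,0],[0.4,0,0,0,0],[0.4,0,0,0,0]]]' ; python3 st.py .44 -0.29 .0155 90
```

```text
time: 15.52
position: [0.4427, -0.2892, 0.0371]
tool_rot: [2.22, 2.221, 0.0]
ft_force: [-0.3, 0.1, -0.9]
grip_width: 0.639
t 15.53 p [ 0.4427 -0.2892  0.0371] yaw 90.03 zaxis [ 0.001 -0.001 -1.   ] grip 0.639 F [-0.3  0.1 -0.9] j1 [0.9  0.27 1.94 0.96 0.42]
units xyz [-0.02 -0.07  0.54] turn 0.01
```

```bash
python3 -m jog '[[[0.4,0,0,0.3,0],[0.4,0,0,0.22,0],[0.4,0,0,0,0],[0.4,0,0,0,0],[1,0,0,0,0],[1,0,0,0,0],[1,0,0,0,0],[1,0,0,0,0]]]' ; 
python3 -m jog '[[[1,0,0,-0.5,0],[1,0,0,-0.9,0],[1,0.3,0,-0.9,0],[1,0.9,0,-0.2,0],[1,1,0,0,0],[1,1,0,0,0],[1,1,0,0,0],[1,1,0,0,0],[1,1,0,0,0],[1,1,0.1,0,0]]]'; python3 st.py .4655 .115 .014 90
```

```text
time: 16.52
position: [0.442, -0.2891, 0.0155]
tool_rot: [2.221, 2.221, -0.0]
ft_force: [0.1, -0.1, -0.3]
grip_width: 0.969
time: 17.77
position: [0.4457, 0.0001, 0.1155]
tool_rot: [2.221, 2.221, -0.001]
ft_force: [0.4, 0.1, -0.2]
grip_width: 1.004
t 17.77 p [4.457e-01 1.000e-04 1.155e-01] yaw 89.99 zaxis [ 0.    -0.001 -1.   ] grip 1.004 F [ 0.4  0.1 -0.2] j1 [ 0.65 -0.01  2.05  1.1  -0.05]
units xyz [2.88 0.49 2.54] turn -0.0
```

```bash
python3 -m jog '[[[1,0.9,0.2,0,0],[1,0.9,0.2,0.1,0],[1,0.6,0.05,0.4,0],[1,0.2,0,0.4,0],[1,0,0,0,0],[1,0,0,0,0],[1,0,0,0,0]]]'; python3 st.py .4655 .115 .011 90
```

```text
time: 18.65
position: [0.4645, 0.1023, 0.08]
tool_rot: [2.222, 2.219, 0.001]
ft_force: [0.1, 0.5, -0.8]
grip_width: 1.002
t 18.65 p [0.4645 0.1023 0.08  ] yaw 89.93 zaxis [ 0.001 -0.    -1.   ] grip 1.002 F [ 0.1  0.5 -0.8] j1 [ 0.5   0.14  2.02  1.03 -0.37]
units xyz [0.32 0.02 1.73] turn -0.01
```

```bash
python3 -m jog '[[[1,0.32,0.02,0.2,0],[1,0,0,0.5,0],[1,0,0,0.5,0],[1,0,0,0.4,0],[1,0,0,0.13,0],[1,0,0,0,0],[1,0,0,0,0]]]' ; python3 st.py
python3 -m jog '[[[0.5,0,0,0,0],[0.5,0,0,0,0],[0.5,0,0,0,0],[0.5,0,0,0,0],[0.5,0,0,0,0],[0.5,0,0,0,0]]]' 15; python3 st.py .437 -.205 .01 90
```

```text
time: 19.52
position: [0.4653, 0.1158, 0.0108]
tool_rot: [2.221, 2.221, 0.001]
ft_force: [0.4, -0.3, 0.2]
grip_width: 0.998
t 19.52 p [0.4653 0.1158 0.0108] yaw 90.0 zaxis [ 0.001 -0.    -1.   ] grip 0.998 F [ 0.4 -0.3  0.2] j1 [ 0.42  0.27  2.06  0.9  -0.5 ]
time: 20.27
position: [0.4648, 0.1157, 0.0102]
tool_rot: [2.221, 2.221, 0.0]
ft_force: [-0.5, -0.1, 1.8]
grip_width: 0.709
t 20.27 p [0.4648 0.1157 0.0102] yaw 90.01 zaxis [ 0. -0. -1.] grip 0.709 F [-0.5 -0.1  1.8] j1 [ 0.42  0.27  2.06  0.9  -0.5 ]
units xyz [-8.02 -0.7   0.01] turn 0.0
```

```bash
python3 -m jog '[[[0.5,0,0,-0.5,0],[0.5,0,0,-0.8,0],[0.5,-0.2,0,-0.6,0],[0.5,-0.7,0,0,0],[0.5,-0.9,0,0,0],[0.5,-0.9,0,0,0],[0.5,-0.9,0,0,0],[0.5,-0.9,-0.1,0,0],[0.5,-0.9,-0.2,0,0],[0.5,-0.9,-0.2,0,0]]]' >/dev/null
python3 -m jog '[[[0.5,-0.8,-0.1,0,0],[0.5,-0.6,-0.1,0,0],[0.5,-0.3,0,0,0],[0.5,0,0,0.6,0],[0.5,0,0,0.6,0],[0.5,0,0,0.2,0],[0.5,0,0,0,0],[0.5,0,0,0,0]]]' ; python3 st.py .437 -0.205 .0098 90
```

```text
time: 22.52
position: [0.4375, -0.2044, 0.031]
tool_rot: [2.22, 2.221, 0.001]
ft_force: [0.4, 0.1, -2.3]
grip_width: 0.708
t 22.52 p [ 0.4375 -0.2044  0.031 ] yaw 90.03 zaxis [ 0.001 -0.001 -1.   ] grip 0.708 F [ 0.4  0.1 -2.3] j1 [0.88 0.2  2.05 0.93 0.28]
units xyz [-0.02 -0.01  0.53] turn 0.01
```

```bash
python3 -m jog '[[[0.5,0,0,0.3,0],[0.5,0,0,0.22,0],[0.5,0,0,0,0],[0.5,0,0,0,0],[1,0,0,0,0],[1,0,0,0,0],[1,0,0,0,0],[1,0,0,0,0]]]' ; 
python3 -m jog '[[[1,0,0,-0.5,0],[1,0,0,-0.9,0],[1,0,0.2,-1,0],[1,0.5,0.4,-1,0],[1,0.8,0.5,-1,0],[1,0.9,0.5,-1,0],[1,1,0.5,-0.6,0],[1,1,0.5,0,0],[1,1,0.5,0,0],[1,1,0.2,0,0]]]'
python3 -m jog '[[[1,0.9,0,0,-1],[1,0,0,0,-1],[1,0,0,0,-1],[1,0,0,0,-1],[1,0,0,0,-1],[1,0,0,0,-1],[1,0,0,0,-1],[1,0,0,0,-1],[1,0,0,0,-1],[1,0,0,0,-1]]]' >/dev/null
python3 -m jog '[[[1,0,0,0,-1],[1,0,0,0,-1],[1,0,0,0,-1],[1,0,0,0,-1],[1,0,0,0,-1],[1,0,0,0,-1],[1,0,0,0,-1],[1,0,0,0,-1],[1,0,0,0,0],[1,0,0,0,0]]]'; python3 st.py .567 .083 .25 180
```

```text
time: 23.52
position: [0.4368, -0.2043, 0.0095]
tool_rot: [2.221, 2.221, -0.0]
ft_force: [0.5, -0.0, -0.1]
grip_width: 0.985
time: 24.78
position: [0.5694, 0.045, 0.2492]
tool_rot: [-2.222, -2.221, -0.001]
ft_force: [1.2, -0.0, -1.2]
grip_width: 1.002
time: 27.28
position: [0.5687, 0.0797, 0.2493]
tool_rot: [-0.002, -3.141, 0.0]
ft_force: [-0.7, -0.4, -0.2]
grip_width: 1.001
t 27.27 p [0.5687 0.0797 0.2493] yaw 179.92 zaxis [-0. -0. -1.] grip 1.001 F [-0.7 -0.4 -0.2] j1 [0.66 0.28 1.58 1.42 1.2 ]
units xyz [ 0.04  0.08 -0.02] turn -0.02
```

```bash
python3 - <<'E'
from h import *
im,d,c=grab('wrist','w2.png'); np.savez('w2.npz',im=im,d=d,T=c[2],K=c[0],k1=c[1])
t,_,ct=grab('top','t2.png')
cv2.imwrite('pics/c2.png',np.hstack([im[:,:,::-1],cv2.resize(t[150:255,345:445,::-1],(240,420))]))
P=cloud(d,c); hsv=cv2.cvtColor(im,cv2.COLOR_RGB2HSV); H,S,V=[hsv[...,i].astype(int) for i in range(3)]
def rect(m,z,name):
    vv,uu=np.where(m); W=onplane(np.c_[uu,vv],c,z)[:,:2].astype(np.float32)
    r=cv2.minAreaRect(W); print(name,len(W),np.round(r[0],4),np.round(r[1],4),round(r[2],1))
X,Y,Z=P[...,0],P[...,1],P[...,2]
reg=lambda x0,x1,y0,y1:(X>x0)&(X<x1)&(Y>y0)&(Y<y1)
rect(reg(.52,.61,.05,.12)&(Z>.034)&(Z<.044),.038,'steel')
rect(reg(.52,.61,.05,.12)&(Z>.015)&(Z<.044),.023,'base')
rect(reg(.34,.49,.2,.33)&(Z>.0035)&(Z<.03),.010,'nest(depth)')
nm=reg(.34,.49,.2,.33)
rail=nm&(Z>.0115)&(Z<.018)
rect(rail,.014,'rails')
Q=P[rail]; print('rail x',np.percentile(Q[:,0],[1,99]),'y',np.percentile(Q[:,1],[1,99]))
yl=nm&(H>15)&(H<32)&(S>130)&(V>110); n,l,st,ce=cv2.connectedComponentsWithStats(yl.astype(np.uint8))
for i in range(1,n):
    if st[i,4]>4: print('yellow',ce[i].round(1),st[i,4],onplane([ce[i]],c,.006)[0].round(4),np.nanmedian(Z[l==i]).round(4))
E
```

```text
steel 634 [0.5681 0.0824] [0.0215 0.0404] 88.1
base 1523 [0.5675 0.0823] [0.036  0.0625] 88.0
nest(depth) 7763 [0.4242 0.2666] [0.1018 0.1029] 89.5
rails 1328 [0.4197 0.2623] [0.0954 0.069 ] 2.8
rail x [0.37381225 0.46803466] y [0.22731144 0.29791826]
yellow [472.3  95.2] 29 [0.4674 0.3033 0.006 ] 0.0085
yellow [407.3  99.1] 29 [0.471  0.2292 0.006 ] 0.0084
```

View pics/c2.png

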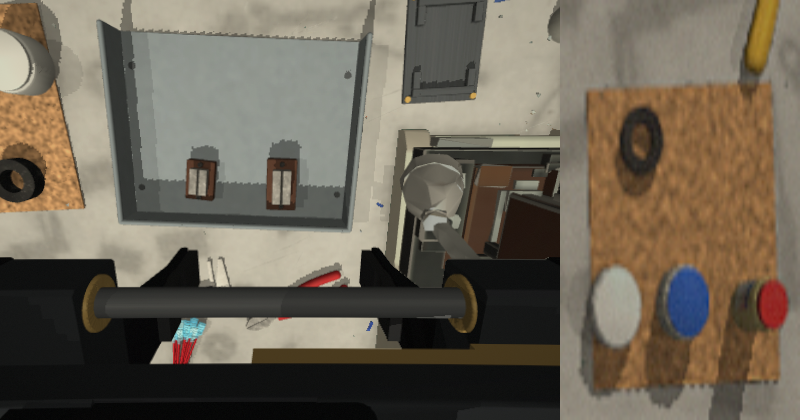

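The three objects stand on the mat. The long die is at (0.568, 0.0825) with its axis at -2°. The nest, from its yellow dots, is at about (0.418, 0.264) with its axis at +2.8°. I'll go down to the die.

```bash
python3 -m jog '[[[1,0.02,0.07,0.5,0.38],[1,0,0,0.9,0],[1,0,0,0.9,0],[1,0,0,0.9,0],[1,0,0,0.8,0],[1,0,0,0,0],[1,0,0,0,0],[1,0,0,0,0]]]' ; python3 st.py .568 .0825 .009 178
```

```text
time: 28.38
position: [0.568, 0.0734, 0.0873]
tool_rot: [-0.063, -3.138, 0.017]
ft_force: [2.1, -15.1, -4.8]
grip_width: 1.0
t 28.38 p [0.568  0.0734 0.0873] yaw 177.72 zaxis [-0.003 -0.011 -1.   ] grip 1.0 F [  2.1 -15.1  -4.8] j1 [0.59 0.42 1.78 1.14 1.07]
units xyz [0.   0.25 1.96] turn -0.06
```

An unexpected side force of 15 N: the gripper body is touching something on its +y side. I'll back up and look.

```bash
python3 -m jog '[[[1,0,-0.1,-0.9,0],[1,0,0,-0.9,0],[1,0,0,-0.5,0],[1,0,0,0,0]]]' ; python3 st.py .568 .0825 .009 178
python3 - <<'E'
from h import *
f=np.load('w2.npz'); c=(f['K'],float(f['k1']),f['T']); P=cloud(f['d'],c); X,Y,Z=P[...,0],P[...,1],P[...,2]
v,u=np.mgrid[:420,:560]; m=(v<250)&(Y>.14)&(Y<.26)&(X>.45)&(X<.75)&(Z>.055)
Q=P[m]
for z0 in np.arange(.055,.3,.03):
    q=Q[(Q[:,2]>=z0)&(Q[:,2]<z0+.03)]
    if len(q)>5: print(round(z0,3),len(q),np.percentile(q,[2,98],axis=0)[:,:2].round(3).tolist())
f=np.load('scene0.npz'); c=(f['K'],float(f['k1']),f['T']); P=cloud(f['d'],c); X,Y,Z=P[...,0],P[...,1],P[...,2]
Q=P[(Y>.13)&(Y<.24)&(X>.42)&(X<.75)&(Z>.055)&(Z<.3)]
print('scene')
for z0 in np.arange(.055,.3,.03):
    q=Q[(Q[:,2]>=z0)&(Q[:,2]<z0+.03)]
    if len(q)>5: print(round(z0,3),len(q),np.percentile(q,[2,98],axis=0)[:,:2].round(3).tolist())
E
```

```text
time: 28.88
position: [0.5686, 0.0788, 0.1824]
tool_rot: [0.052, 3.139, -0.0]
ft_force: [0.8, -0.8, -0.2]
grip_width: 1.002
t 28.88 p [0.5686 0.0788 0.1824] yaw 178.09 zaxis [ 0.003 -0.    -1.   ] grip 1.002 F [ 0.8 -0.8 -0.2] j1 [0.65 0.32 1.68 1.29 1.14]
units xyz [0.03 0.09 4.34] turn 0.02
0.055 1071 [[0.515, 0.227], [0.632, 0.259]]
0.085 94 [[0.588, 0.231], [0.616, 0.259]]
0.145 377 [[0.517, 0.172], [0.542, 0.202]]
0.175 2604 [[0.52, 0.171], [0.554, 0.206]]
0.205 1292 [[0.542, 0.172], [0.566, 0.189]]
scene
0.055 158 [[0.522, 0.221], [0.719, 0.239]]
0.085 100 [[0.537, 0.22], [0.729, 0.239]]
0.115 43 [[0.721, 0.221], [0.729, 0.239]]
0.145 46 [[0.518, 0.175], [0.723, 0.239]]
0.175 175 [[0.517, 0.173], [0.553, 0.21]]
0.205 78 [[0.537, 0.175], [0.569, 0.192]]
0.235 42 [[0.565, 0.184], [0.577, 0.197]]
0.265 84 [[0.57, 0.188], [0.585, 0.233]]
0.295 14 [[0.572, 0.19], [0.584, 0.231]]
```

The obstacle is the press lever: a knob at y ≥ 0.171, z 0.145–0.21, against the body's reach to y = 0.178. I'll grasp about 14 mm further to −y, so that closing the jaws slides the die over clear of the lever. Step 1 already holds.

```bash
python3 -m jog '[[[0.9,0.02,-0.26,0,0],[0.9,0,0,0,0],[0.9,0,0,0,0],[0.9,0,0,0,0]]]' ; python3 st.py .568 .0685 .009 178
python3 -m jog '[[[0.9,0,0,0.6,0],[0.9,0,0,0.6,0],[0.9,0,0,0.6,0],[0.9,0,0,0.6,0],[0.9,0,0,0,0],[0.9,0,0,0,0]]]' ; python3 st.py .568 .0685 .009 178
```

```text
time: 29.38
position: [0.5664, 0.0684, 0.1809]
tool_rot: [-0.051, -3.141, -0.0]
ft_force: [-0.6, -0.1, 0.8]
grip_width: 0.899
t 29.38 p [0.5664 0.0684 0.1809] yaw 178.12 zaxis [-0.001  0.    -1.   ] grip 0.899 F [-0.6 -0.1  0.8] j1 [0.67 0.32 1.68 1.29 1.16]
units xyz [-0.04  0.    4.3 ] turn 0.02
time: 30.12
position: [0.5671, 0.0686, 0.0862]
tool_rot: [0.051, 3.14, 0.0]
ft_force: [0.5, 1.0, -0.0]
grip_width: 0.903
t 30.12 p [0.5671 0.0686 0.0862] yaw 178.12 zaxis [ 0.001  0.    -1.   ] grip 0.903 F [ 0.5  1.  -0. ] j1 [0.61 0.41 1.79 1.13 1.09]
units xyz [-0.02 -0.    1.93] turn 0.02
```

No contact this time, so I'll continue down and close slowly with a modest force.

```bash
python3 -m jog '[[[0.9,-0.02,0,0.6,0],[0.9,0,0,0.6,0],[0.9,0,0,0.5,0],[0.9,0,0,0.23,0],[0.9,0,0,0,0],[0.9,0,0,0,0]]]' ; python3 st.py .568 .0685 .009 178
python3 -m jog '[[[0.75,0,0,0,0],[0.65,0,0,0,0],[0.55,0,0,0,0],[0.45,0,0,0,0],[0.35,0,0,0,0],[0.2,0,0,0,0],[0.2,0,0,0,0],[0.2,0,0,0,0],[0.2,0,0,0,0]]]' 20; python3 st.py
```

```text
time: 30.88
position: [0.5681, 0.0684, 0.009]
tool_rot: [0.052, 3.14, 0.0]
ft_force: [-0.2, -0.9, 0.2]
grip_width: 0.902
t 30.88 p [0.5681 0.0684 0.009 ] yaw 178.11 zaxis [ 0.001  0.    -1.   ] grip 0.902 F [-0.2 -0.9  0.2] j1 [0.55 0.51 1.84 1.   1.03]
units xyz [ 0.  0. -0.] turn 0.02
time: 32.0
position: [0.5677, 0.0688, 0.0085]
tool_rot: [0.051, 3.141, 0.001]
ft_force: [-0.4, 4.5, 4.5]
grip_width: 0.41
t 32.0 p [0.5677 0.0688 0.0085] yaw 178.12 zaxis [ 0.001  0.001 -1.   ] grip 0.41 F [-0.4  4.5  4.5] j1 [0.55 0.51 1.84 1.   1.03]
```

```bash
python3 -m jog '[[[0.2,0,0,-0.3,0],[0.2,0,0,-0.6,0],[0.2,0.4,0,-0.3,0],[0.2,0.7,0,0,0],[0.2,0.8,0,0,0],[0.2,0.8,0,-0.3,0],[0.2,0.7,0,-0.5,0],[0.2,0.3,0,-0.5,0],[0.2,0,0,0,0],[0.2,0,0,0,0]]]' 30; python3 st.py .418 .264 .09 182.8
```

```text
time: 33.25
position: [0.4194, 0.0719, 0.1077]
tool_rot: [-0.054, -3.141, 0.002]
ft_force: [-0.4, 0.2, -2.1]
grip_width: 0.411
t 33.25 p [0.4194 0.0719 0.1077] yaw 178.04 zaxis [-0.001 -0.001 -1.   ] grip 0.411 F [-0.4  0.2 -2.1] j1 [ 0.91 -0.06  2.09  1.08  1.38]
units xyz [0.2  4.8  0.44] turn -0.95
```

```bash
python3 -m jog '[[[0.2,0,0.4,0,0],[0.2,0,0.8,0,0],[0.2,0,0.9,0,-0.2],[0.2,0,0.9,0,-0.25],[0.2,0,0.8,0,-0.25],[0.2,0,0.5,0,-0.25],[0.2,0,0.4,0,0],[0.2,0,0,0,0],[0.2,0,0,0,0],[0.2,0,0,0,0]]]'; python3 st.py .418 .264 .09 182.8
python3 - <<'E'
from h import *
im,d,c=grab('wrist','w3.png')
t,dt,ct=grab('top'); hsv=cv2.cvtColor(im,cv2.COLOR_RGB2HSV); H,S,V=[hsv[...,i].astype(int) for i in range(3)]
yl=((H>15)&(H<32)&(S>130)&(V>110)).astype(np.uint8); n,l,st,ce=cv2.connectedComponentsWithStats(yl)
for i in range(1,n):
    if st[i,4]>15: print('yellow',ce[i].round(1),st[i,4],onplane([ce[i]],c,.008)[0].round(4))
E
```

```text
time: 34.5
position: [0.4215, 0.2599, 0.1077]
tool_rot: [0.076, -3.14, 0.001]
ft_force: [0.5, -0.1, -1.6]
grip_width: 0.409
t 34.5 p [0.4215 0.2599 0.1077] yaw -177.23 zaxis [-0.001 -0.001 -1.   ] grip 0.409 F [ 0.5 -0.1 -1.6] j1 [0.5  0.27 1.94 1.13 0.79]
units xyz [0.08 0.11 0.44] turn -72.01
yellow [236.3 146.7] 54 [0.3677 0.2239 0.008 ]
yellow [330.5 147. ] 56 [0.3644 0.2978 0.008 ]
yellow [190.4 305.6] 174 [0.5108 0.1841 0.008 ]
yellow [368.3 302.2] 138 [0.4997 0.3441 0.008 ]
```

View pics/w3.png

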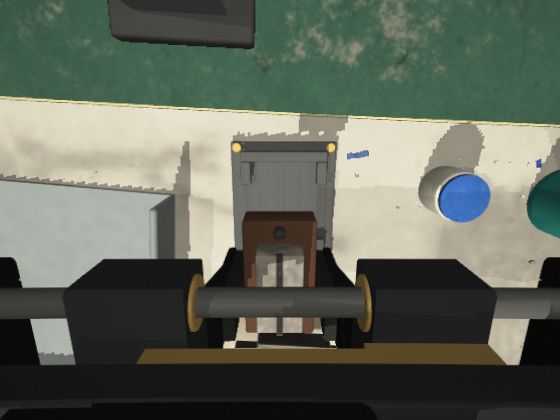

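```bash
python3 -m jog '[[[0.2,0.1,0.09,0.4,0],[0.2,0,0,0.6,0],[0.2,0,0,0.5,0],[0.2,0,0,0.2,0],[0.2,0,0,0,0],[0.2,0,0,0,0]]]'; python3 st.py .4177 .2635 .0108 182.8
```

```text
time: 35.35
position: [0.4176, 0.2649, 0.0407]
tool_rot: [-0.078, 3.14, 0.001]
ft_force: [0.3, 0.1, -2.2]
grip_width: 0.412
t 35.35 p [0.4176 0.2649 0.0407] yaw -177.14 zaxis [ 0.001  0.001 -1.   ] grip 0.412 F [ 0.3  0.1 -2.2] j1 [0.38 0.38 2.   1.01 0.68]
units xyz [-0.   -0.03  0.75] turn -71.99
```

```bash
python3 -m jog '[[[0.2,0,-0.02,0.3,0],[0.2,0,0,0.25,0],[0.2,0,0,0.17,0],[0.2,0,0,0.02,0],[0.2,0,0,0,0],[0.2,0,0,0,0]]]'; python3 st.py .4177 .2635 .0108 182.8
python3 -m jog '[[[0.5,0,0,0,0],[0.55,0,0,0,0],[0.55,0,0,0,0],[0.55,0,0,0,0],[0.55,0,0,-0.2,0],[0.55,0,0,-0.6,0],[0.55,0,0,-0.9,0],[0.55,0,0,-0.9,0],[0.55,0,0,0,0],[0.55,0,0,0,0]]]'; python3 st.py .4177 .2635 .0108 182.8
python3 - <<'E'
from h import *
im,d,c=grab('wrist'); P=cloud(d,c);X,Y,Z=P[...,0],P[...,1],P[...,2]
cv2.imwrite('pics/w4.png',im[60:420,100:500,::-1])
v,u=np.mgrid[:420,:560]
m=(X>.36)&(X<.48)&(Y>.22)&(Y<.31)&(v<260)
for z0,z1,zz in((.021,.031,.025),(.037,.046,.040)):
    q=m&(Z>z0)&(Z<z1); vv,uu=np.where(q); r=cv2.minAreaRect(onplane(np.c_[uu,vv],c,zz)[:,:2].astype(np.float32)); print(z0,len(vv),np.round(r[0],4),np.round(r[1],4),r[2],np.median(Z[q]))
E
```

```text
time: 36.1
position: [0.4172, 0.2637, 0.0104]
tool_rot: [-0.078, 3.14, 0.001]
ft_force: [0.4, -1.7, -1.7]
grip_width: 0.411
t 36.1 p [0.4172 0.2637 0.0104] yaw -177.14 zaxis [ 0.  0. -1.] grip 0.411 F [ 0.4 -1.7 -1.7] j1 [0.34 0.42 2.02 0.96 0.64]
units xyz [-0.01 -0.01 -0.01] turn -71.99
time: 37.35
position: [0.417, 0.263, 0.1142]
tool_rot: [0.078, -3.141, 0.001]
ft_force: [-0.6, -0.5, -0.4]
grip_width: 0.548
t 37.35 p [0.417  0.263  0.1142] yaw -177.17 zaxis [-0.    -0.001 -1.   ] grip 0.548 F [-0.6 -0.5 -0.4] j1 [0.51 0.26 1.93 1.14 0.79]
units xyz [-0.02  0.01  2.58] turn -71.99
0.021 1825 [0.4165 0.2642] [0.0611 0.0358] 2.7827351093292236 0.024830996810591366
0.037 1414 [0.417  0.2641] [0.0407 0.021 ] 3.488267183303833 0.04011257174148515
```

View pics/w4.png

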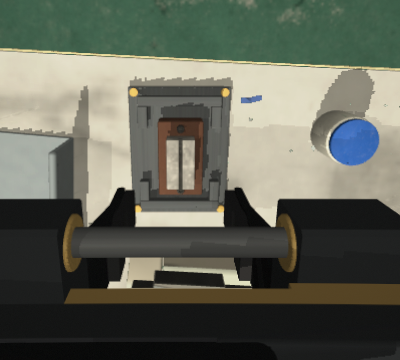

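Die seated: base top at z 0.0248, centre (0.417, 0.264). Next the tin goes back.

```bash
python3 -m jog '[[[0.6,0,-0.3,-0.4,0],[0.8,0,-0.8,-0.6,0],[1,0,-0.9,-0.2,0],[1,0,-1,0,0],[1,0,-1,0,0],[1,0,-1,0,0],[1,0,-1,0,0],[1,0,-1,0,0],[1,0,-1,0,0],[1,0,-0.6,0,0]]]' 15 >/dev/null
python3 -m jog '[[[1,0,0,0,1],[1,0,0,0,1],[1,0,0,0,1],[1,0,0,0,1],[1,0,0,0,1],[1,0,0,0,1],[1,0,0,0,1],[1,0,0,0,1],[1,0,0,0,1],[1,0,0,0,1]]]' >/dev/null
python3 -m jog '[[[1,0,0,0,1],[1,0,0,0,1],[1,0,0,0,1],[1,0,0,0,1],[1,0,0,0,1],[1,0,0,0,1],[1,0,0,0,1],[1,0,0,0,1],[1,0,0,0,0.57],[1,0,0,0,0]]]'; python3 st.py .4372 -.2045 .1 90
```

```text
time: 41.15
position: [0.434, -0.0793, 0.1621]
tool_rot: [-2.219, -2.222, 0.0]
ft_force: [0.6, -0.2, 0.3]
grip_width: 1.004
t 41.15 p [ 0.434  -0.0793  0.1621] yaw 90.09 zaxis [-0.001  0.001 -1.   ] grip 1.004 F [ 0.6 -0.2  0.3] j1 [ 1.21 -0.1   1.99  1.2   0.22]
units xyz [-3.13  0.08  1.55] turn 0.02
```

```bash
python3 -m jog '[[[1,-0.6,0.08,0.3,0.02],[1,-0.9,0,0.4,0],[1,-0.9,0,0.4,0],[1,-0.6,0,0.3,0],[1,-0.13,0,0.15,0],[1,0,0,0,0],[1,0,0,0,0]]]'; python3 st.py .4372 -.2045 .0095 90
```

```text
time: 42.02
position: [0.4379, -0.2039, 0.101]
tool_rot: [2.22, 2.222, 0.0]
ft_force: [-0.3, -0.4, -0.2]
grip_width: 1.0
t 42.02 p [ 0.4379 -0.2039  0.101 ] yaw 90.03 zaxis [ 0. -0. -1.] grip 1.0 F [-0.3 -0.4 -0.2] j1 [1.27 0.15 1.98 1.08 0.28]
units xyz [-0.01 -0.02  2.29] turn 0.01
```

```bash
python3 -m jog '[[[1,0,-0.01,0.6,0],[1,0,0,0.7,0],[1,0,0,0.6,0],[1,0,0,0.37,0],[1,0,0,0,0],[1,0,0,0,0]]]'; python3 st.py .4372 -.2045 .0097 90
python3 -m jog '[[[0.5,0,0,0,0],[0.5,0,0,0,0],[0.5,0,0,0,0],[0.5,0,0,0,0],[0.5,0,0,0,0],[0.5,0,0,-0.5,0],[0.5,0,0,-0.8,0],[0.5,0.2,0,-0.6,0],[0.5,0.6,0,0,0],[0.5,0.9,0,0,0]]]' 15
python3 -m jog '[[[0.5,0.9,0,0,0],[0.5,0.9,0.1,0,0],[0.5,0.9,0.2,0,0],[0.5,0.9,0.2,0,0],[0.5,0.9,0.2,0,0],[0.5,0.9,0,0,0],[0.5,0.6,0,0,0],[0.5,0.2,0,0,0],[0.5,0,0,0,0],[0.5,0,0,0,0]]]';  python3 st.py .465 .1157 .0105 90
```

```text
time: 42.78
position: [0.4378, -0.2053, 0.0107]
tool_rot: [2.222, 2.219, 0.0]
ft_force: [-0.1, 0.2, 0.1]
grip_width: 1.0
t 42.77 p [ 0.4378 -0.2053  0.0107] yaw 89.93 zaxis [ 0.001 -0.001 -1.   ] grip 1.0 F [-0.1  0.2  0.1] j1 [1.19 0.31 2.05 0.91 0.14]
units xyz [ 0.02 -0.01  0.02] turn -0.01
time: 44.02
position: [0.4361, -0.1358, 0.0846]
tool_rot: [-2.224, -2.217, 0.0]
ft_force: [-0.6, 0.5, -2.3]
grip_width: 0.708
time: 45.28
position: [0.4652, 0.1095, 0.0853]
tool_rot: [2.225, 2.218, -0.002]
ft_force: [-0.0, -1.0, -2.5]
grip_width: 0.709
t 45.27 p [0.4652 0.1095 0.0853] yaw 89.82 zaxis [-0.001 -0.001 -1.   ] grip 0.709 F [-0.  -1.  -2.5] j1 [ 0.78  0.22  2.    1.06 -0.48]
units xyz [ 0.16 -0.    1.87] turn -0.04
```

```bash
python3 -m jog '[[[0.5,0.16,0,0.5,-0.04],[0.5,0,0,0.6,0],[0.5,0,0,0.4,0],[0.5,0,0,0.2,0],[0.5,0,0,0,0],[0.5,0,0,0,0]]]'; python3 st.py .465 .1157 .0115 90
```

```text
time: 46.02
position: [0.4661, 0.1173, 0.0184]
tool_rot: [2.219, 2.223, 0.001]
ft_force: [-0.5, 0.5, -2.2]
grip_width: 0.709
t 46.02 p [0.4661 0.1173 0.0184] yaw 90.1 zaxis [ 0.001  0.    -1.   ] grip 0.709 F [-0.5  0.5 -2.2] j1 [ 0.66  0.35  2.05  0.95 -0.61]
units xyz [-0.04 -0.03  0.17] turn 0.02
```

```bash
python3 -m jog '[[[0.5,-0.03,-0.02,0.1,0],[0.5,0,0,0.07,0],[0.5,0,0,0,0],[0.5,0,0,0,0],[1,0,0,0,0],[1,0,0,0,0],[1,0,0,0,0],[1,0,0,0,0]]]'; python3 st.py
python3 -m jog '[[[1,0,0,-0.5,0],[1,0,0,-0.9,0],[1,-0.3,0,-0.9,0],[1,-0.9,-0.1,-0.2,0],[1,-1,-0.1,0,0],[1,-1,-0.1,0,0],[1,-1,-0.1,0,0],[1,-1,-0.1,0,0],[1,-1,-0.1,0,0],[1,-1,0,0,0]]]' >/dev/null
python3 -m jog '[[[1,-1,0,0,0],[1,-0.8,0,0,0],[1,-0.5,0,0,0],[1,-0.2,0,0,0],[1,0,0,0,0],[1,0,0,0,0]]]'; python3 st.py .442 -.289 .016 90
```

```text
time: 47.02
position: [0.4647, 0.116, 0.011]
tool_rot: [2.219, 2.223, 0.0]
ft_force: [0.4, -0.8, -0.3]
grip_width: 0.985
t 47.02 p [0.4647 0.116  0.011 ] yaw 90.1 zaxis [ 0. -0. -1.] grip 0.985 F [ 0.4 -0.8 -0.3] j1 [ 0.65  0.37  2.06  0.94 -0.62]
time: 49.02
position: [0.4417, -0.2706, 0.111]
tool_rot: [-2.217, -2.226, 0.0]
ft_force: [-0.8, 0.2, -0.2]
grip_width: 1.001
t 49.02 p [ 0.4417 -0.2706  0.111 ] yaw 90.22 zaxis [-0.  0. -1.] grip 1.001 F [-0.8  0.2 -0.2] j1 [1.34 0.23 1.89 1.12 0.34]
units xyz [-0.46  0.01  2.38] turn 0.04
```

```bash
python3 -m jog '[[[1,-0.46,0.01,0.3,0.04],[1,0,0,0.6,0],[1,0,0,0.7,0],[1,0,0,0.5,0],[1,0,0,0.25,0],[1,0,0,0,0],[1,0,0,0,0]]]'; python3 st.py .442 -.289 .0155 90
```

```text
time: 49.9
position: [0.4425, -0.2908, 0.0178]
tool_rot: [2.222, 2.219, 0.0]
ft_force: [0.4, 0.5, -0.1]
grip_width: 1.0
t 49.9 p [ 0.4425 -0.2908  0.0178] yaw 89.91 zaxis [ 0.001 -0.001 -1.   ] grip 1.0 F [ 0.4  0.5 -0.1] j1 [1.27 0.39 1.94 0.96 0.25]
units xyz [ 0.04 -0.01  0.06] turn -0.02
```

```bash
python3 -m jog '[[[1,0.04,0,0.05,0],[0.4,0,0,0,0],[0.4,0,0,0,0],[0.4,0,0,0,0],[0.4,0,0,0,0],[0.4,0,0,0,0]]]' 15; python3 st.py
python3 -m jog '[[[0.4,0,0,-0.5,0],[0.4,0,0,-0.8,0],[0.4,0.2,0,-0.6,0],[0.4,0.6,0,0,0],[0.4,0.9,0,0,0],[0.4,0.9,0,0,0],[0.4,0.9,0,0,0],[0.4,0.9,0.1,0,0],[0.4,0.9,0.1,0,0],[0.4,0.9,0.1,0,0]]]' 15 >/dev/null
python3 -m jog '[[[0.4,0.9,0,0,0],[0.4,0.6,0,0,0],[0.4,0.2,0,0,0],[0.4,0,0,0,0],[0.4,0,0,0,0]]]';  python3 st.py .454 .035 .0165 90
```

```text
time: 50.65
position: [0.4418, -0.289, 0.015]
tool_rot: [2.223, 2.219, -0.0]
ft_force: [0.2, 0.2, 1.0]
grip_width: 0.638
t 50.65 p [ 0.4418 -0.289   0.015 ] yaw 89.9 zaxis [-0. -0. -1.] grip 0.638 F [0.2 0.2 1. ] j1 [1.26 0.39 1.94 0.96 0.25]
time: 52.52
position: [0.4541, 0.026, 0.0907]
tool_rot: [-2.225, -2.218, 0.001]
ft_force: [-0.1, 0.2, -0.6]
grip_width: 0.641
t 52.52 p [0.4541 0.026  0.0907] yaw 89.82 zaxis [-0.001 -0.001 -1.   ] grip 0.641 F [-0.1  0.2 -0.6] j1 [ 1.01  0.12  2.04  1.05 -0.21]
units xyz [ 0.23 -0.    1.85] turn -0.04
```

```bash
python3 -m jog '[[[0.4,0.22,0,0.5,-0.04],[0.4,0,0,0.6,0],[0.4,0,0,0.4,0],[0.4,0,0,0.2,0],[0.4,0,0,0,0],[0.4,0,0,0,0]]]'; python3 st.py .454 .035 .0165 90
```

```text
time: 53.28
position: [0.4549, 0.0357, 0.0235]
tool_rot: [2.219, 2.222, 0.001]
ft_force: [0.4, -0.1, -0.7]
grip_width: 0.638
t 53.27 p [0.4549 0.0357 0.0235] yaw 90.08 zaxis [ 0.001 -0.    -1.   ] grip 0.638 F [ 0.4 -0.1 -0.7] j1 [ 0.88  0.28  2.1   0.93 -0.38]
units xyz [-0.02 -0.02  0.18] turn 0.02
```

```bash
python3 -m jog '[[[0.4,-0.02,-0.02,0.1,0],[0.4,0,0,0.08,0],[0.4,0,0,0,0],[0.4,0,0,0,0],[1,0,0,0,0],[1,0,0,0,0],[1,0,0,0,0],[1,0,0,0,0]]]'; python3 st.py
python3 -m jog '[[[1,0,0,-0.5,0],[1,0,0,-0.9,0],[1,0,0,-0.9,0],[1,-0.5,0,-0.9,0],[1,-0.9,0,-0.6,0],[1,-1,-0.1,0,0],[1,-1,-0.1,0,0],[1,-1,-0.1,0,0],[1,-1,0,0,0],[1,-1,0,0,0]]]' >/dev/null
python3 -m jog '[[[1,-1,0,0,0],[1,-1,0,0,0],[1,-0.8,0,0,0],[1,-0.5,0,0,0],[1,-0.3,0,0,0],[1,0,0,0,0],[1,0,0,0,0]]]'; python3 st.py .4412 -.3755 .0515 90
```

```text
time: 54.28
position: [0.4535, 0.0352, 0.0157]
tool_rot: [-2.219, -2.224, 0.0]
ft_force: [0.2, 0.5, -1.6]
grip_width: 0.966
t 54.27 p [0.4535 0.0352 0.0157] yaw 90.11 zaxis [-0.  0. -1.] grip 0.966 F [ 0.2  0.5 -1.6] j1 [ 0.87  0.29  2.11  0.92 -0.39]
time: 56.4
position: [0.4428, -0.3635, 0.1679]
tool_rot: [-2.217, -2.225, -0.0]
ft_force: [0.5, 1.0, -0.0]
grip_width: 1.002
t 56.4 p [ 0.4428 -0.3635  0.1679] yaw 90.21 zaxis [ 0.  0. -1.] grip 1.002 F [ 0.5  1.  -0. ] j1 [1.37 0.29 1.7  1.26 0.47]
units xyz [-0.3  -0.04  2.91] turn 0.04
```

```bash
python3 -m jog '[[[1,-0.3,-0.04,0,0.04],[1,0,0,0.5,0],[1,0,0,0.8,0],[1,0,0,0.8,0],[1,0,0,0.5,0],[1,0,0,0.28,0],[1,0,0,0,0],[1,0,0,0,0]]]'; python3 st.py .4412 -.3755 .0515 90
```

```text
time: 57.4
position: [0.4415, -0.3774, 0.0536]
tool_rot: [2.222, 2.218, 0.0]
ft_force: [-0.3, -0.8, 0.7]
grip_width: 1.003
t 57.4 p [ 0.4415 -0.3774  0.0536] yaw 89.91 zaxis [ 0.001 -0.001 -1.   ] grip 1.003 F [-0.3 -0.8  0.7] j1 [1.32 0.43 1.79 1.06 0.4 ]
units xyz [ 0.05 -0.01  0.05] turn -0.02
```

```bash
python3 -m jog '[[[1,0.04,0,0.04,0],[0.2,0,0,0,0],[0.2,0,0,0,0],[0.2,0,0,0,0],[0.2,0,0,0,0],[0.2,0,0,0,0],[0.2,0,0,0,0],[0.2,0,0,0,0]]]' 15; python3 st.py
python3 -m jog '[[[0.2,0,0,-0.4,0],[0.2,0,0,-0.8,0],[0.2,0,0,-0.6,0],[0.2,0.5,0,0,0],[0.2,0.8,0,0,0],[0.2,0.9,0,0,0],[0.2,0.9,0,0,0],[0.2,0.9,0,0,0],[0.2,0.9,0.1,0,0],[0.2,0.9,0.1,0,0]]]' 15 >/dev/null
python3 -m jog '[[[0.2,0.9,0,0,0],[0.2,0.7,0,0,0],[0.2,0.5,0,0,0],[0.2,0.2,0,0,0],[0.2,0,0,0,0],[0.2,0,0,0,0]]]';  python3 st.py .4492 -.047 .0525 90
```

```text
time: 58.4
position: [0.4407, -0.3754, 0.0509]
tool_rot: [2.223, 2.22, -0.0]
ft_force: [-0.1, 0.4, -0.9]
grip_width: 0.436
t 58.4 p [ 0.4407 -0.3754  0.0509] yaw 89.91 zaxis [ 0. -0. -1.] grip 0.436 F [-0.1  0.4 -0.9] j1 [1.32 0.43 1.8  1.06 0.39]
time: 60.4
position: [0.4492, -0.0524, 0.1228]
tool_rot: [-2.225, -2.218, 0.0]
ft_force: [-0.4, -0.8, -1.4]
grip_width: 0.43
t 60.4 p [ 0.4492 -0.0524  0.1228] yaw 89.81 zaxis [-0. -0. -1.] grip 0.43 F [-0.4 -0.8 -1.4] j1 [1.16 0.02 2.02 1.12 0.05]
units xyz [0.14 0.   1.76] turn -0.04
```

```bash
python3 -m jog '[[[0.2,0.13,0,0.4,-0.04],[0.2,0,0,0.6,0],[0.2,0,0,0.4,0],[0.2,0,0,0.2,0],[0.2,0,0,0,0],[0.2,0,0,0,0]]]'; python3 st.py .4492 -.047 .0523 90
```

```text
time: 61.15
position: [0.4498, -0.0464, 0.0595]
tool_rot: [2.219, 2.222, 0.001]
ft_force: [0.3, 0.8, -2.1]
grip_width: 0.434
t 61.15 p [ 0.4498 -0.0464  0.0595] yaw 90.08 zaxis [ 0.001 -0.    -1.   ] grip 0.434 F [ 0.3  0.8 -2.1] j1 [ 1.09  0.17  2.08  0.99 -0.09]
units xyz [-0.01 -0.02  0.18] turn 0.02
```

Place it, release, retreat upward and move aside to the mat side, clear of the bay. Then check.

```bash
python3 -m jog '[[[0.2,-0.01,-0.02,0.1,0],[0.2,0,0,0.08,0],[0.2,0,0,0,0],[0.2,0,0,0,0],[1,0,0,0,0],[1,0,0,0,0],[1,0,0,0,0],[1,0,0,0,0],[1,0,0,0,0]]]'; python3 st.py
python3 -m jog '[[[1,0,0,-0.4,0],[1,0,0,-0.8,0],[1,0,0,-0.9,0],[1,0,0,-0.9,0],[1,0.5,0.3,-0.9,0],[1,0.9,0.4,-0.9,0],[1,0.9,0.4,0,0],[1,0.3,0.1,0,0],[1,0,0,0,0],[1,0,0,0,0]]]'; python3 st.py
python3 - <<'E'
from h import *
im,d,c=grab('wrist','w5.png'); P=cloud(d,c);Z=P[...,2]; hsv=cv2.cvtColor(im,cv2.COLOR_RGB2HSV); H,S,V=[hsv[...,i].astype(int) for i in range(3)]
X,Y=P[...,0],P[...,1]; v,u=np.mgrid[:420,:560]
def rect(m,z,name):
    m=m&(v<258); vv,uu=np.where(m); r=cv2.minAreaRect(onplane(np.c_[uu,vv],c,z)[:,:2].astype(np.float32)); print(name,len(vv),np.round(r[0],4),np.round(r[1],4),round(r[2],1),np.median(Z[m]).round(4))
reg=lambda x0,x1,y0,y1:(X>x0)&(X<x1)&(Y>y0)&(Y<y1)
rect(reg(.42,.51,.07,.16)&(Z>.041)&(Z<.047),.044,'tin (was .4659 .1162)')
rect(reg(.41,.50,-.01,.08)&(Z>.056)&(Z<.063),.059,'jar (was .4537 .0366)')
rect(reg(.41,.49,-.09,0)&(Z>.104)&(Z<.113),.109,'cap')
rect(reg(.53,.60,-.05,.02)&(Z>.013)&(Z<.034),.018,'short (was .5626 -.0147)')
t,d,c=grab('top','t5.png'); hsv=cv2.cvtColor(t,cv2.COLOR_RGB2HSV); H,S,V=[hsv[...,i].astype(int) for i in range(3)]
for nm,m,b,z in(('cap (.4489 -.0473)',((H<8)|(H>172))&(S>120),(305,208,328,232),.109),('jar (.4527 .0344)',(H>100)&(H<130)&(S>100),(275,205,300,232),.059),('tape (.5621 -.2382)',V<70,(368,174,390,196),.018)):
    q=np.zeros(m.shape,bool); q[b[1]:b[3],b[0]:b[2]]=m[b[1]:b[3],b[0]:b[2]]; vv,uu=np.where(q)
    if len(vv): r=cv2.minAreaRect(np.c_[uu,vv].astype(np.float32)); print('top',nm,len(vv),onplane([r[0]],c,z)[0].round(4))
E
```

```text
time: 62.28
position: [0.4484, -0.0465, 0.0517]
tool_rot: [2.219, 2.223, -0.0]
ft_force: [0.1, -0.5, -0.4]
grip_width: 0.916
t 62.27 p [ 0.4484 -0.0465  0.0517] yaw 90.11 zaxis [-0. -0. -1.] grip 0.916 F [ 0.1 -0.5 -0.4] j1 [ 1.08  0.18  2.09  0.98 -0.11]
time: 63.52
position: [0.496, 0.0566, 0.2435]
tool_rot: [-2.22, -2.222, 0.001]
ft_force: [-0.3, -0.4, 0.2]
grip_width: 0.999
t 63.52 p [0.496  0.0566 0.2435] yaw 90.05 zaxis [-0.001 -0.001 -1.   ] grip 0.999 F [-0.3 -0.4  0.2] j1 [ 1.09  0.08  1.75  1.37 -0.21]
tin (was .4659 .1162) 2251 [0.4653 0.1179] [0.0563 0.0557] 87.2 0.0442
jar (was .4537 .0366) 1656 [0.4541 0.0368] [0.0508 0.0506] 43.8 0.0591
cap 0 [0. 0.] [0. 0.] 0.0 nan
short (was .5626 -.0147) 995 [ 0.5632 -0.0152] [0.0354 0.0484] 83.4 0.0202
top cap (.4489 -.0473) 96 [ 0.4476 -0.0515  0.109 ]
top tape (.5621 -.2382) 200 [ 0.5607 -0.2386  0.018 ]
  return _methods._mean(a, axis=axis, dtype=dtype,
  ret = ret.dtype.type(ret / rcount)
```

View pics/w5.png

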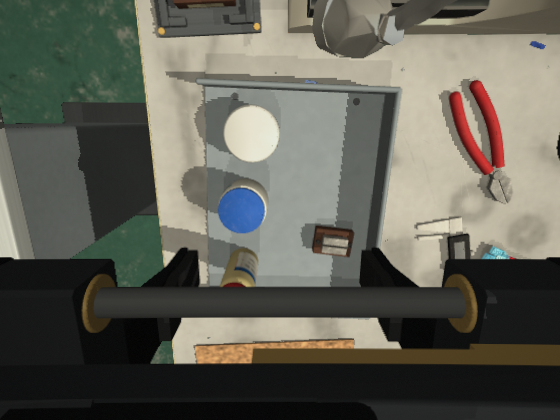

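Everything stands where it should. The cap is partly hidden by the arm in the top view, which explains the 4 mm shift there. I'll hand in.

```bash
python3 -c "
from bench import job; print(job.close_job())"; python3 st.py
```

```text
the job is handed in; nothing more can be done
None
the job is handed in; nothing more can be done
```

I moved the bottle, jar and tin to the mat, set the long die in the nest's pocket, and put all three back on their starting spots. The job is handed in at about 64 s of the 128 s; the hand-in gave no verdict.

**What the last checks showed**
- **Long die:** measured just after release, it was flat in the pocket at (0.417, 0.264). That is within about 1 mm of the nest centre I measured, with the long axes aligned within about 1° and the base top at 24.8 mm.
- **Tin, jar and short die:** within 2 mm of their starts in the wrist view.
- **Tape:** 1.5 mm from its start in the top view.
- **Bottle:** upright. The top view put its cap 4 mm off, probably because the arm hid part of it, and the wrist view could not see the cap. The arm set it down within 1 mm of the pose it was gripped at.
- **Jar in the top view:** that check found nothing, most likely hidden by the arm, so the jar rests on the wrist view alone.

**What went wrong on the way:** on the first try at the die, the gripper's body touched the press lever and the wrist read a 15 N side force. I backed off and gripped 14 mm further to −y, which slid the die clear of the lever before lifting.

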